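Set the glue press to five clicks and hold it

TASK

The glue press on the bench was left part-way down on the stool rail. Press its yellow release pedal right down to its stop so that the lever springs fully open, let the pedal come back up, then push the red-handled ratchet lever down exactly five clicks from fully open (never to a sixth, which would starve the glue joint). Finish while still holding the lever down at the fifth click with a firm push on its red handle, and leave the glued rail and everything else on the bench where they are.

Things in the scene. Friction and masses are not known exactly. Their poses are not given: they have to be found in the camera images.
- press: green cast-iron bench glue press (rack-and-pinion C-frame, 225 mm high; 245 mm to the top of its square ram), screwed down. Origin on the bench; x points from its front (the operator's side) to its back, y to the operator's left, z up. Casting: x -150 to +170, y -62 to +110 mm; head: x -40 to +165, y -29 to +29 mm. The lever is right of the head; the toothed sector and pedal are left of it
- lever_shaft (a point): point on the axis of the lever's shaft (level, along y of the press) in the lever's plane: at x +20, y -70, z +170 mm in the frame of the press. The ratchet teeth and the spring pawl (part of the pedal) are on the other end of this shaft
- press_lever (a joint): lever angle, rad: 0 fully open, grows as the handle is pushed down, stop at 1.0. The lever points to the operator (-x of the press), sloping up by 0.60 minus this value (level near the fifth click). Clicks 0.13 apart: the pawl falls in at 0.15, 0.28, 0.41, 0.54, 0.67 (fifth), 0.80 (sixth), and bars going back past 0.02 + 0.13 n. Starts at one to four clicks
- handle_mid (a point): red round plastic grip on the lever's end, 26 mm thick, 100 mm long; this point is its centre, 135 mm from the shaft. Push it down from above, anywhere. A spring lifts it: at 130 mm from the shaft the push is 2 N at first, 6 N at the first click, some 12 N at the fifth; before each click it climbs, then drops at once by 3 to 4 N as the pawl falls in
- release_pedal (a joint): pedal angle, rad: 0 up, 0.10 down on its stop (the plate's middle 25 mm lower). Hinged at the back of the press, sprung up: at the plate 4 N to start it, 8 N at the stop. Down, it holds the pawl clear and the lever swings back to 0 in under 0.5 s. It nods by up to 0.045 as each tooth passes the pawl and drops back at the click
- pedal_pad (a point): middle of the top face of the yellow pedal plate, 64 (along x of the press) by 48 mm, with low black rubber ribs and a 10 mm lip at its back; about 74 mm above the bench when up, at x -135, y +78 mm in the frame of the press. Free above; push straight down
- press_foot: round rubber-faced foot, 46 mm across, spring-mounted under the ram; origin at the centre of its underside. The ram goes down 2.6 mm for each click; the foot meets the rail's corner block after about two clicks and presses harder with each one
- glue_up: plywood stool rail 85 x 190 x 18 mm with a 60 x 60 x 18 mm corner block glued on its middle, lying loose on the press bed under the foot; origin at the centre of its underside, 30 mm above the bench, long side along y of the press
- glue_bottle: bystander: white glue bottle, yellow label, orange cap, 58 mm across, 165 mm high, standing right of the press; origin at the centre of its base
- spare_rail: bystander: loose plywood rail 95 x 160 x 18 mm, right of the press; origin at the centre of its underside
- spokeshave: bystander: spokeshave lying left of the press, 255 mm long, 27 mm high; origin under its middle
- try_square: bystander: try square with a 150 mm steel blade and a dark wood stock, 18 mm high, on the left; origin under the corner of blade and stock
- mallet: bystander: hammer with a wooden handle, 280 mm long, lying on the far right; origin under its middle
- screwdriver: bystander: yellow-handled screwdriver, 200 mm long, lying near the robot on its left; origin under its middle
There are look-alikes about, which are no part of the job. What is shaped like the glue_up but green or pink is not meant.

How it is judged:
By the outcome, as a careful person would: the job done as asked, in the order asked, and still so for the second after the job is handed in, while the arm keeps its last pose, push and grip.
It also fails if it takes over 64 s, if anything falls off the work surface, if the arm or the gripper's body presses on something with over 40 N, if the wrist force passes 120 N, or if a joint passes its speed limit or range.

ROBOT

A 7-joint arm with a two-finger parallel gripper is mounted at the origin on the work surface. World frame = base frame: x ahead of the robot, y to its left, z up, the work surface at z = 0. Lengths are in m, angles in rad, forces in N, time in s.
With the tool pointing down it reaches from about 0.4 to 0.85 m from the base axis. Payload 10.4 kg.
Tool frame: the origin (TCP) lies where the fingers leave the gripper's body, on its centre line; the fingertips stand 73 mm ahead of it and the grasp point (between the pads) lies 54 mm ahead of it; z points along the fingers, y is the line along which they close (so a half turn about z gives the same grasp; the last joint's range is limited). The gripper opens to 85 mm and grips with 20 to 120 N. Pads are 22 mm wide; open, the fingers measure 114 mm over their backs; the gripper's body (76 mm by 85 mm) begins 54 mm behind the grasp point. The pads swing forward as they close: fully open they stand 13 mm farther back than shut.
Start: joints at [1.09, 0.332, -0.065, 1.46, 0.022, 1.35, -0.088], TCP at [0.276, -0.561, 0.304] pointing down, gripper open.
Joint ranges: [-2.6, 2.6], [-0.5, 2.12], [-1.47, 1.34], [0.16, 2.42], [-1.27, 4.41], [0.06, 2.06], [-2.6, 2.6]. Speed limits (rad/s): [2.22, 2.22, 2.79, 2.79, 3.14, 3.14, 3.14].

INTERFACE

Orientations are given as a unit quaternion [x, y, z, w].
In Python, from workcell import manip, camera gives the robot as it stands. The module is installed in compiled form; this text tells all that it offers.
- The arm moves only by the shell command python3 -m creep 'ROWS' [OPENING] [FORCE]. ROWS is JSON, a list of rows, each a list of 2 entries, a list of its own where there are three numbers: the shift along the tool's x, y, z in mm, then the turn about the tool's z in rad. In form: [[[tx, ty, tz], twist], ...]. A call has 1 to 5 rows; each row is the pose to reach, as a shift and turn from the pose commanded when the call began, along the tool's axes at that moment; what a row does not reach only later rows make up. A row lasts 1/12 s, in which the tool goes at most 41.7 mm and 7.16 degrees, less where a joint would pass 70% of its speed; a pose out of reach is approached as far as the arm can. A call with a gripper value outside its range is refused whole. OPENING is the opening, from 0 (shut) to 1 (fully open), set as the call begins (- or left out, the last holds). The fingers move at their own pace and stop on an object; FORCE is the grip in N (left out, the last holds). Time passes only in rows, so rows that repeat a pose let the fingers close. It gives the time, the measured TCP pose, the force, the opening and the grip force at its end, in the units of the state.
- manip.get_obs(): the state, without advancing time (a new reading comes with each control period).
- camera(name): name is "side" or "top"; returns a dict with "pixels" (384x512x3 uint8, red, green, blue), "z_map" (384x512 float32, m along the optical axis (not along the pixel's ray), 0 where there is no reading), "fx", "fy", "cx", "cy" (pixels), "distortion" ([k1, k2, p1, p2, k3] as OpenCV has them; the pictures are not rectified), "extrinsics" (4x4, takes a point from world to camera coordinates). Camera axes: x right, y down, z forward; pixel columns grow to the right and rows downward; lengths in m; the calibration is good to about 2 mm. A picture is of the moment at which its call begins.
- manip.hand_in(): hands the job in; it is judged then, once.
The state is a dict: "clock": time; "joint_pos": joint angles; "joint_velocities": joint speeds; "tau": joint torques, N m; "position": TCP position; "ee_rot": TCP orientation; "ft_force": force on the tool from outside, world axes, zero at the start; "torque": the same for the moment, N m; "grip_width": opening from 0.0 (shut) to 1.0 (fully open); "grasp_force": force on a finger pad.
Only numpy, scipy, OpenCV 4.12 (cv2) and the standard library are available. Lean on these libraries where they do the work, as an engineer would, in place of code of your own. Each camera call takes 0.05 s, during which the arm holds its last target. There are 200 camera calls.

## Working session

There is one attempt and no reset: what is moved stays moved. The work goes in short steps, Python scripts to look and compute and a shell command to move; the robot and the scene stay as the last step left them, time stands still between calls to the robot, and variables do not carry over. Pictures are saved under pics/ and viewed, at most 10 in all, crops included, and the job is handed in when it is done.

```bash
mkdir -p pics
cat > h.py <<'E'
import numpy as np, cv2
from workcell import manip, camera
def snap(n):
    c=camera(n); np.savez(f'{n}.npz',**{k:np.array(v) for k,v in c.items()}); return c
def load(n): return np.load(f'{n}.npz')
def world(c,u,v,z=None,r=1):
    K=np.array([[c['fx'],0,c['cx']],[0,c['fy'],c['cy']],[0,0,1]],float)
    p=cv2.undistortPoints(np.array([[[u,v]]],float),K,np.array(c['distortion'],float))[0,0]
    E=np.array(c['extrinsics']);R,t=E[:3,:3],E[:3,3]
    if z is None:
        d=c['z_map'][int(v)-r:int(v)+r+1,int(u)-r:int(u)+r+1]; d=np.median(d[d>0])
        return R.T@(np.array([p[0],p[1],1])*d-t)
    o=-R.T@t; w=R.T@np.array([p[0],p[1],1]); return o+w*(z-o[2])/w[2]
E
python3 - <<'E'
from h import *
o=manip.get_obs(); print(o)
ims=[]
for n in('top','side'):
    c=snap(n); ims.append(cv2.resize(c['pixels'][:,:,::-1],(800,600))); cv2.imwrite(f'pics/{n}1.png',ims[-1])
E
```

```text
{'clock': 0.0, 'joint_pos': array([ 1.09036355,  0.33291915, -0.06470466,  1.46099458,  0.02160416,
        1.3499251 , -0.08848098]), 'joint_velocities': array([ 0.00303869, -0.00042771,  0.00053326, -0.00104308,  0.00166461,
       -0.00083689,  0.00200055]), 'tau': array([-3.76387152e-05, -6.25450587e+01,  4.90462838e-02, -3.91611063e+01,
        1.61261408e-02,  9.82607628e-03, -6.65776938e-06]), 'position': array([ 0.27612103, -0.5603664 ,  0.30306092]), 'ee_rot': array([ 9.73907298e-01,  2.26944869e-01, -2.12967856e-04, -7.45366832e-04]), 'ft_force': array([ 0.2839438 , -1.7189824 , -0.70028288]), 'torque': array([-0.02738153, -0.00817425, -0.02085249]), 'grasp_force': 0.0, 'grip_width': 0.9982291629076547}
```

View pics/top1.png

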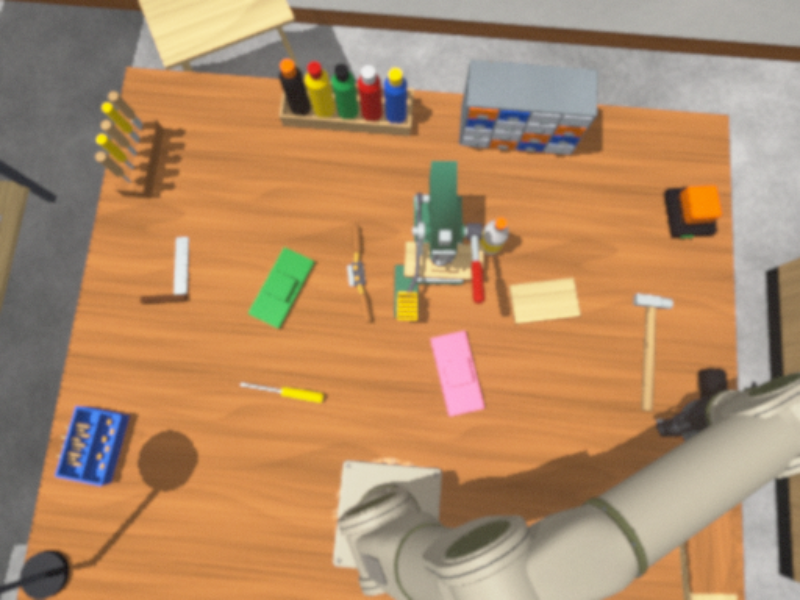

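View pics/side1.png

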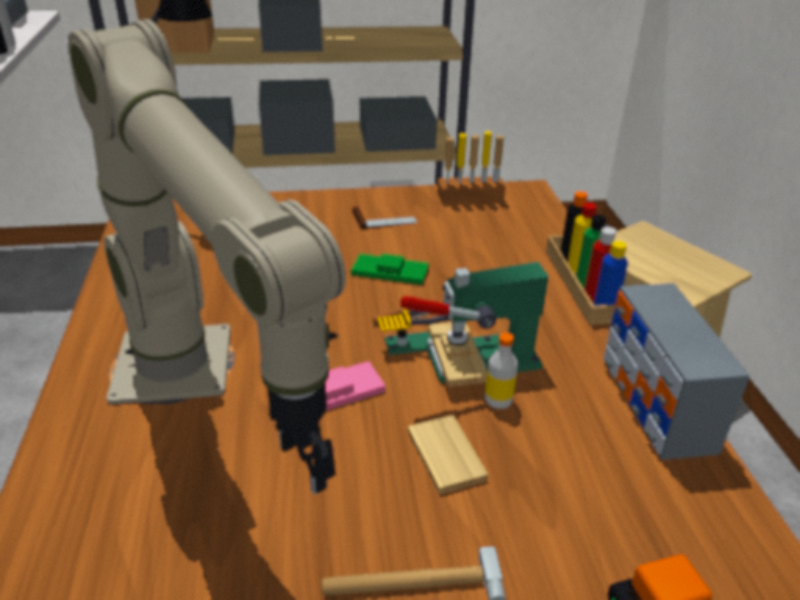

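The top view shows the only press at about (440,240), the yellow pedal plate at (406,306) and the red handle at (477,282). The green part (282,288) and the pink part (457,373) are look-alikes, and the plywood rail under the foot at (437,260) is the real one. I'll enlarge that area to confirm and measure.

Run:
```python
from h import *
c=load('top')
im=cv2.resize(c['pixels'][95:215,240:340,::-1],None,fx=5,fy=5,interpolation=cv2.INTER_CUBIC); cv2.imwrite('pics/crop1.png',im)
hsv=cv2.cvtColor(c['pixels'],cv2.COLOR_RGB2HSV)
def blob(lo,hi,box):
    m=cv2.inRange(hsv,lo,hi); b=np.zeros_like(m); x0,y0,x1,y1=box; b[y0:y1,x0:x1]=m[y0:y1,x0:x1]
    ys,xs=np.nonzero(b); P=np.array([world(c,x,y,r=0) for x,y in zip(xs,ys) if c['z_map'][y,x]>0]); return xs,ys,P
for nm,a in {'yellow':((20,150,120),(35,255,255),(245,180,275,212)),'red':((0,170,90),(6,255,255),(295,160,315,200)),'red2':((174,170,90),(180,255,255),(295,160,315,200))}.items():
    xs,ys,P=blob(*a)
    if len(P): print(nm,len(P),xs.mean(),ys.mean(),P.min(0).round(3),P.max(0).round(3),np.median(P,0).round(3))
for u,v in [(283,108),(283,125),(285,140),(285,151)]: print(u,v,world(c,u,v).round(3))
```

```text
yellow 251 260.5436507936508 195.76984126984127 [ 0.451 -0.03  -0.001] [0.529 0.024 0.092] [ 0.485 -0.003  0.074]
red 163 305.32515337423314 180.33742331288343 [ 0.475 -0.159  0.208] [ 0.566 -0.134  0.244] [ 0.519 -0.146  0.229]
283 108 [ 0.768 -0.054  0.224]
283 125 [ 0.708 -0.059  0.219]
285 140 [ 0.656 -0.07   0.217]
285 151 [ 0.61  -0.072  0.238]
```

View pics/crop1.png

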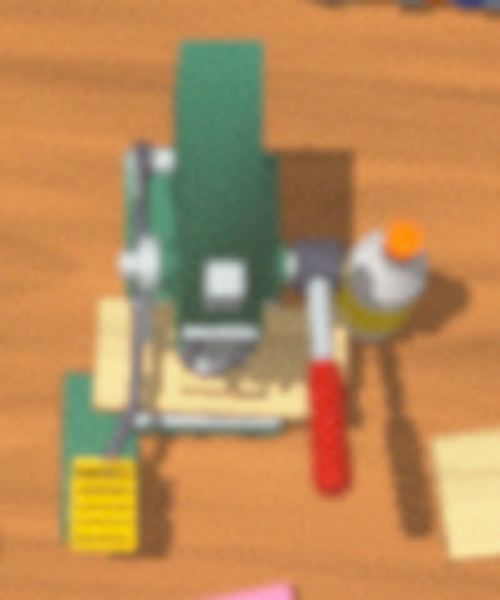

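The crop confirms the yellow ribbed pedal plate at crop (103,505), the red grip at (328,425), and the plywood glue-up under the foot. From these I get pedal_pad ≈ (0.483, -0.003, 0.074), press yaw ≈ +3°, and handle push point ≈ (0.523, -0.149). Next I move above the pedal with the gripper shut.

```bash
python3 -m creep '[[[26,-24.5,-20],0],[[52,-49,-40],0],[[78,-73.5,-60],0],[[104,-98,-80],0],[[130,-122,-100],0]]' 0 40
python3 -m creep '[[[29,-27,0],0],[[58,-54,0],0],[[87,-81,0],0],[[116,-108,0],0],[[145,-135,0],0]]'
python3 -m creep '[[[29,-27,0],0],[[58,-54,0],0],[[87,-81,0],0],[[116,-108,0],0],[[145,-135,0],0]]'
python3 -m creep '[[[6,-7,0],0.1],[[12,-15,0],0.2],[[12,-15,0],0.3],[[12,-15,0],0.41],[[12,-15,0],0.41]]'
```

```text
clock: 0.52
position: [0.3391, -0.3919, 0.4045]
ee_rot: [0.974, 0.227, -0.0, -0.0]
ft_force: [0.8, -0.4, 0.2]
grip_width: 0.297
grasp_force: 0.0
clock: 0.93
position: [0.4094, -0.2066, 0.4038]
ee_rot: [0.974, 0.227, -0.0, 0.0]
ft_force: [2.1, -0.4, 1.0]
grip_width: 0.003
grasp_force: 0.0
clock: 1.35
position: [0.4798, -0.0215, 0.4039]
ee_rot: [0.974, 0.227, 0.0, 0.0]
ft_force: [1.7, -0.4, -0.2]
grip_width: 0.001
grasp_force: 0.0
clock: 1.77
position: [0.4838, -0.0044, 0.4036]
ee_rot: [1.0, 0.022, -0.0, 0.0]
ft_force: [0.9, -0.3, 0.2]
grip_width: -0.002
grasp_force: 0.0
```

```bash
python3 -m creep '[[[0,0,40],0],[[0,0,80],0],[[0,0,120],0],[[0,0,160],0],[[0,0,200],0]]'
python3 -m creep '[[[0,0,15],0],[[0,0,30],0],[[0,0,30],0],[[0,0,30],0]]'
python3 - <<'E'
from h import *
a=snap('side'); b=snap('top')
A=cv2.resize(a['pixels'][140:280,190:360,::-1],(680,560),interpolation=cv2.INTER_CUBIC)
B=b['pixels'][95:215,240:340,::-1]
cv2.imwrite('pics/s2.png',A)
E
```

```text
clock: 2.18
position: [0.4834, -0.0048, 0.2022]
ee_rot: [1.0, 0.026, 0.0, 0.0]
ft_force: [1.3, -0.5, -0.6]
grip_width: -0.0
grasp_force: 0.0
clock: 2.52
position: [0.4836, -0.0047, 0.1737]
ee_rot: [1.0, 0.025, -0.001, -0.0]
ft_force: [-0.9, -0.2, 0.2]
grip_width: 0.006
grasp_force: 0.0
```

View pics/s2.png

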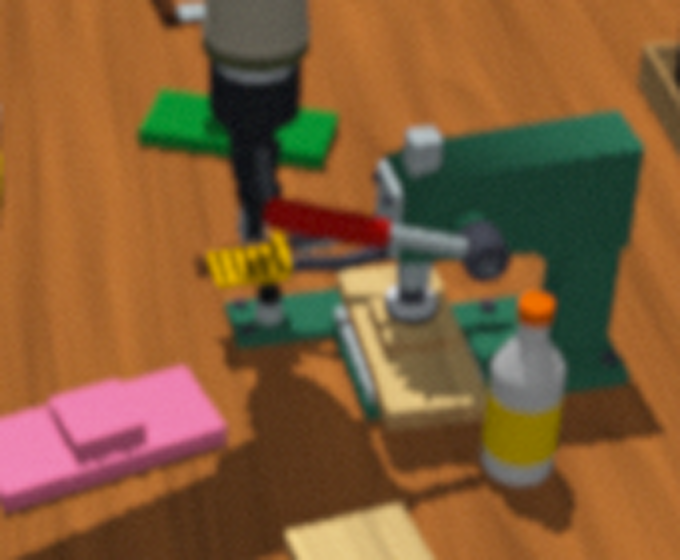

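The side crop shows the fingertips at (250,232), over the pedal plate (205–290, 255) and clear of its lip. Next I press the pedal.

```bash
python3 -m creep '[[[-3,0,12],0],[[-3,0,20],0],[[-3,0,27],0],[[-3,0,33],0]]'
python3 -m creep '[[[0,0,5],0],[[0,0,10],0],[[0,0,13],0],[[0,0,13],0]]'
```

```text
clock: 2.95
position: [0.4817, -0.0048, 0.1412]
ee_rot: [1.0, 0.024, 0.001, 0.0]
ft_force: [3.3, -0.7, 5.2]
grip_width: -0.0
grasp_force: 2.1
clock: 3.28
position: [0.4821, -0.0046, 0.1283]
ee_rot: [1.0, 0.024, 0.001, -0.0]
ft_force: [2.2, -0.9, 5.5]
grip_width: 0.001
grasp_force: 3.0
```

```bash
python3 -m creep '[[[0,0,3],0],[[0,0,5],0],[[0,0,5],0]]'
python3 -m creep '[[[0,0,2],0],[[0,0,4],0],[[0,0,4],0]]'
```

```text
clock: 3.53
position: [0.4825, -0.0046, 0.1237]
ee_rot: [1.0, 0.024, 0.002, -0.0]
ft_force: [3.6, 0.5, 7.1]
grip_width: -0.001
grasp_force: 3.5
clock: 3.78
position: [0.483, -0.0045, 0.1204]
ee_rot: [1.0, 0.024, 0.002, 0.0]
ft_force: [1.7, -0.2, 14.3]
grip_width: 0.004
grasp_force: 7.0
```

```bash
python3 -m creep '[[[0,0,2],0],[[0,0,2],0],[[0,0,2],0],[[0,0,2],0],[[0,0,2],0]]'
python3 -m creep '[[[0,0,0],0],[[0,0,0],0],[[0,0,0],0],[[0,0,0],0]]'
python3 - <<'E'
from h import *
a=snap('side')
cv2.imwrite('pics/s3.png',cv2.resize(a['pixels'][140:280,190:360,::-1],(680,560),interpolation=cv2.INTER_CUBIC))
E
```

```text
clock: 4.2
position: [0.4833, -0.0045, 0.1195]
ee_rot: [1.0, 0.024, 0.003, 0.0]
ft_force: [-2.4, 0.7, 25.3]
grip_width: 0.0
grasp_force: 12.7
clock: 4.53
position: [0.4833, -0.0045, 0.1195]
ee_rot: [1.0, 0.024, 0.003, 0.0]
ft_force: [-2.1, -0.9, 25.5]
grip_width: -0.0
grasp_force: 12.7
```

View pics/s3.png

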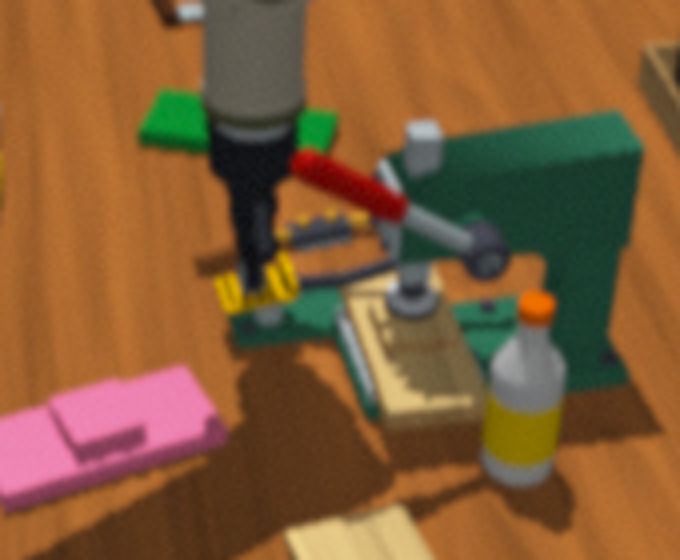

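The side crop shows the pedal on its stop (255,290) and the lever fully open (300,160 to 485,250). I rise, then move over the handle.

```bash
python3 -m creep '[[[0,0,-20],0],[[0,0,-60],0],[[0,0,-100],0],[[0,0,-140],0],[[0,0,-180],0]]'
python3 -m creep '[[[0,0,-40],0],[[0,0,-80],0],[[0,0,-120],0],[[0,0,-120],0]]'
python3 - <<'E'
from h import *
c=snap('top'); hsv=cv2.cvtColor(c['pixels'],cv2.COLOR_RGB2HSV)
m=cv2.inRange(hsv,(0,170,90),(6,255,255)); m[:150]=0;m[215:]=0;m[:,:290]=0;m[:,330:]=0
ys,xs=np.nonzero(m);P=np.array([world(c,x,y,r=0) for x,y in zip(xs,ys) if c['z_map'][y,x]>0])
P=P[P[:,2]>.15]; print(len(P),P.min(0).round(3),P.max(0).round(3),P.mean(0).round(4))
d=np.linalg.svd(P-P.mean(0))[2][0]; d*=np.sign(-d[0]); print('dir',d.round(3),'yaw',np.degrees(np.arctan2(-d[1],-d[0])),'slope',np.arctan2(d[2],np.hypot(*d[:2])))
cv2.imwrite('pics/t4.png',cv2.resize(c['pixels'][95:215,220:340,::-1],None,fx=5,fy=5,interpolation=cv2.INTER_CUBIC))
E
```

```text
clock: 5.0
position: [0.4803, -0.0046, 0.2986]
ee_rot: [1.0, 0.024, -0.0, -0.0]
ft_force: [1.5, 0.4, -0.7]
grip_width: 0.0
grasp_force: 0.0
clock: 5.33
position: [0.4822, -0.0043, 0.4242]
ee_rot: [1.0, 0.024, 0.005, 0.001]
ft_force: [-0.4, 0.4, -0.3]
grip_width: -0.003
grasp_force: 0.0
125 [ 0.495 -0.155  0.232] [ 0.577 -0.134  0.285] [ 0.5337 -0.1452  0.2623]
dir [-0.845 -0.065  0.53 ] yaw 4.428537061025052 slope 0.5591573878163676
```

View pics/t4.png

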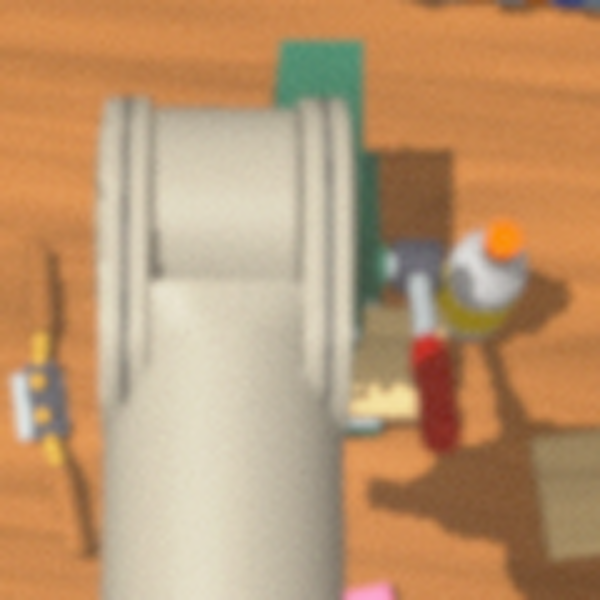

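The top crop shows the open red handle clear at (437,395), with an axis yaw of about 4.4°. I go over it at about 120 mm from the shaft, at (0.520, -0.146).

```bash
python3 -m creep '[[[8,36,0],0],[[16,72,0],0],[[24,108,0],0],[[31,144,0],0],[[31,144,0],0]]'
python3 -m creep '[[[0,0,15],0],[[0,0,30],0],[[0,0,45],0],[[0,0,55],0],[[0,0,55],0]]'
```

```text
clock: 5.8
position: [0.5184, -0.1553, 0.4141]
ee_rot: [1.0, 0.019, -0.002, 0.0]
ft_force: [0.0, -0.3, -0.9]
grip_width: -0.003
grasp_force: 0.0
clock: 6.22
position: [0.5178, -0.147, 0.3588]
ee_rot: [1.0, 0.024, -0.002, -0.001]
ft_force: [-0.2, -0.0, -0.3]
grip_width: 0.001
grasp_force: 0.0
```

```bash
f(){ grep -E 'position|ft_force' | paste -sd' '; }
python3 -m creep '[[[0,0,5],0],[[0,0,5],0]]'|f
python3 -m creep '[[[0,0,4],0],[[0,0,4],0]]'|f
python3 -m creep '[[[0,0,4],0],[[0,0,4],0]]'|f
python3 -m creep '[[[0,0,4],0],[[0,0,4],0]]'|f
python3 -m creep '[[[0,0,4],0],[[0,0,4],0]]'|f
python3 -m creep '[[[0,0,4],0],[[0,0,4],0]]'|f
python3 -m creep '[[[0,0,4],0],[[0,0,4],0]]'|f
```

```text
position: [0.5187, -0.1471, 0.3566] ft_force: [-1.0, 0.7, -0.3]
position: [0.5188, -0.1471, 0.3528] ft_force: [-0.5, 0.3, 0.4]
position: [0.5188, -0.1472, 0.3488] ft_force: [1.5, 0.4, 1.3]
position: [0.5187, -0.1472, 0.3445] ft_force: [1.6, -0.3, 0.9]
position: [0.5187, -0.1472, 0.3405] ft_force: [1.1, 0.2, 2.3]
position: [0.5189, -0.1471, 0.3369] ft_force: [0.8, -0.4, 3.9]
position: [0.519, -0.1472, 0.333] ft_force: [0.9, -0.2, 3.2]
```

```bash
f(){ grep -E 'position|ft_force' | paste -sd' '; }
for i in 1 2 3 4 5 6 7 8 9 10 11 12 13 14 15; do python3 -m creep '[[[0,0,2.5],0],[[0,0,2.5],0]]'|f; done
```

```text
position: [0.5189, -0.1472, 0.3306] ft_force: [-0.8, -1.2, 5.6]
position: [0.519, -0.1472, 0.3284] ft_force: [0.9, -0.1, 6.4]
position: [0.5187, -0.1471, 0.3252] ft_force: [0.8, -0.2, -0.1]
position: [0.5185, -0.1471, 0.3223] ft_force: [0.4, -0.7, 1.9]
position: [0.5186, -0.1471, 0.3199] ft_force: [0.8, 0.5, 1.7]
position: [0.5186, -0.1471, 0.3175] ft_force: [0.5, 0.7, 2.8]
position: [0.5188, -0.1471, 0.3152] ft_force: [-0.7, -0.1, 3.6]
position: [0.5188, -0.1471, 0.313] ft_force: [-0.4, 0.5, 6.0]
position: [0.5189, -0.1472, 0.3107] ft_force: [0.2, -0.0, 4.8]
position: [0.5189, -0.1472, 0.3083] ft_force: [-0.6, -0.5, 6.2]
position: [0.5189, -0.1472, 0.3056] ft_force: [0.4, 0.6, 4.5]
position: [0.5187, -0.1472, 0.3027] ft_force: [0.2, -0.5, 2.0]
position: [0.5186, -0.1472, 0.3] ft_force: [-0.3, -1.4, 3.5]
position: [0.5186, -0.1471, 0.2975] ft_force: [-1.3, -0.1, 3.8]
position: [0.5186, -0.1472, 0.2953] ft_force: [-0.8, -1.0, 6.2]
```

Clicks 1 and 2 came at TCP z ≈ 0.327 and 0.305, which matches the geometry with an offset of about +5 mm. I expect click 3 at 0.287, click 4 at 0.269, click 5 at 0.253 and click 6 at 0.239.

```bash
f(){ grep -E 'position|ft_force' | paste -sd' '; }
for i in 1 2 3 4 5 6 7 8 9 10 11 12 13 14 15 16 17; do python3 -m creep '[[[0,0,2],0],[[0,0,2],0]]'|f; done
```

```text
position: [0.5187, -0.1472, 0.2936] ft_force: [-1.0, -0.5, 5.8]
position: [0.5189, -0.1471, 0.2918] ft_force: [-1.5, -0.2, 7.0]
position: [0.5189, -0.1472, 0.29] ft_force: [-1.7, -0.0, 7.9]
position: [0.519, -0.1471, 0.2881] ft_force: [-1.7, -0.6, 7.5]
position: [0.5189, -0.1472, 0.2861] ft_force: [-2.7, -0.2, 8.7]
position: [0.5187, -0.1471, 0.2835] ft_force: [-0.6, -1.3, 2.8]
position: [0.5186, -0.1472, 0.2812] ft_force: [-1.0, 0.7, 5.9]
position: [0.5186, -0.1472, 0.2792] ft_force: [-1.9, -0.6, 4.9]
position: [0.5186, -0.1472, 0.2773] ft_force: [-2.2, -0.1, 5.1]
position: [0.5185, -0.1472, 0.2754] ft_force: [-2.9, 0.4, 6.1]
position: [0.5186, -0.1472, 0.2737] ft_force: [-3.0, -0.2, 7.5]
position: [0.5185, -0.1472, 0.2718] ft_force: [-4.0, -0.4, 8.5]
position: [0.5186, -0.1472, 0.2699] ft_force: [-4.7, -0.6, 9.5]
position: [0.5186, -0.1473, 0.2678] ft_force: [-3.5, -1.6, 7.6]
position: [0.5185, -0.1473, 0.2653] ft_force: [-2.0, -1.0, 3.9]
position: [0.5185, -0.1473, 0.2632] ft_force: [-2.6, -0.7, 5.8]
position: [0.5185, -0.1473, 0.2613] ft_force: [-3.1, -0.0, 6.7]
```

```bash
f(){ grep -E 'position|ft_force' | paste -sd' '; }
for i in 1 2 3 4 5 6; do python3 -m creep '[[[0,0,1.5],0],[[0,0,1.5],0]]'|f; done
```

```text
position: [0.5184, -0.1473, 0.2598] ft_force: [-3.7, -0.6, 7.2]
position: [0.5183, -0.1473, 0.2584] ft_force: [-2.7, -0.0, 7.2]
position: [0.5182, -0.1473, 0.257] ft_force: [-5.3, -0.5, 9.1]
position: [0.5182, -0.1473, 0.2557] ft_force: [-6.9, -1.1, 9.7]
position: [0.5182, -0.1473, 0.2543] ft_force: [-6.4, -0.7, 11.2]
position: [0.5182, -0.1473, 0.2529] ft_force: [-6.6, -0.4, 11.2]
```

```bash
f(){ grep -E 'position|ft_force|clock' | paste -sd' '; }
for i in 1 2; do python3 -m creep '[[[0,0,1],0],[[0,0,1],0]]'|f; done
```

```text
clock: 13.88 position: [0.5182, -0.1474, 0.2519] ft_force: [-7.8, 0.1, 11.5]
clock: 14.05 position: [0.5181, -0.1474, 0.251] ft_force: [-8.5, -1.1, 12.8]
```

```bash
f(){ grep -E 'position|ft_force|clock' | paste -sd' '; }
for i in 1 2; do python3 -m creep '[[[0,0,1],0],[[0,0,1],0]]'|f; done
```

```text
clock: 14.22 position: [0.5181, -0.1474, 0.2501] ft_force: [-8.4, -0.0, 11.9]
clock: 14.38 position: [0.5183, -0.1473, 0.2485] ft_force: [-3.3, -0.7, 5.6]
```

Click 5 fell in at z ≈ 0.249. I push a little further for a firm hold, staying well short of click 6 at about 0.234.

```bash
f(){ grep -E 'position|ft_force|clock' | paste -sd' '; }
for i in 1 2 3; do python3 -m creep '[[[0,0,1.5],0],[[0,0,1.5],0]]'|f; done
python3 -m creep '[[[0,0,0],0],[[0,0,0],0],[[0,0,0],0]]'|f
python3 - <<'E'
from h import *
a=snap('side')
cv2.imwrite('pics/s5.png',cv2.resize(a['pixels'][140:280,190:360,::-1],(680,560),interpolation=cv2.INTER_CUBIC))
E
```

```text
clock: 14.55 position: [0.5182, -0.1473, 0.2468] ft_force: [-3.4, -0.9, 7.9]
clock: 14.72 position: [0.5182, -0.1474, 0.2453] ft_force: [-5.0, -0.5, 8.0]
clock: 14.88 position: [0.5182, -0.1473, 0.2439] ft_force: [-5.6, -0.6, 8.4]
clock: 15.13 position: [0.5182, -0.1473, 0.244] ft_force: [-6.1, -0.8, 8.5]
```

View pics/s5.png

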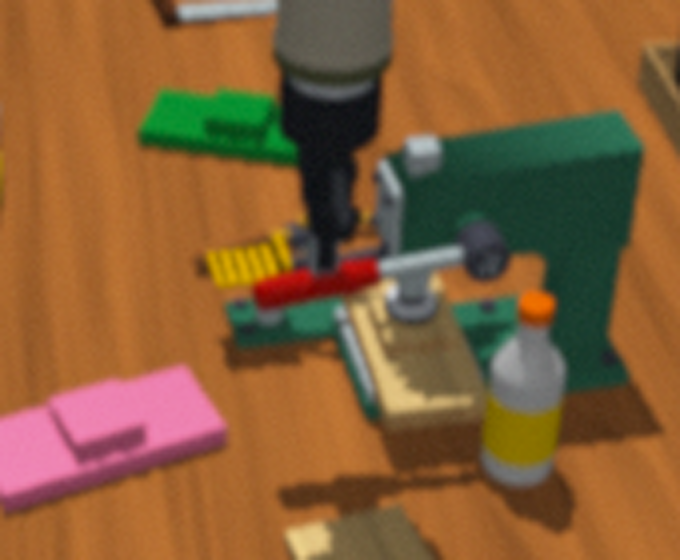

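The crop shows the fingertips on the red grip (325,270), the lever about level, the pedal up and the rail in place. I add 2 mm for a firmer push, then hand in.

```bash
python3 -m creep '[[[0,0,1],0],[[0,0,2],0],[[0,0,2],0],[[0,0,2],0]]'
python3 -c "
from workcell import manip
print(manip.get_obs()['ft_force']); print(manip.hand_in())"
```

```text
clock: 15.52
position: [0.5182, -0.1473, 0.2421]
ee_rot: [1.0, 0.024, -0.001, 0.0]
ft_force: [-5.4, -0.9, 8.9]
grip_width: 0.0
grasp_force: 5.0
[-5.38985864 -0.92909944  8.85667292]
the job is handed in; nothing more can be done
None
```

I pressed the pedal to its stop, the lever sprang fully open and the pedal came back up. I then pushed the lever down five clicks and handed the job in at about 15.5 s, still holding the red handle down with about 9 N; hand-in gave no verdict.

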